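Load the blue spray cans into the divided crate

ROBOT

A 6-joint arm with a two-finger parallel gripper is mounted at the origin on the work surface. World frame = base frame: x ahead of the robot, y to its left, z up, the work surface at z = 0. Lengths are in m, angles in rad, forces in N, time in s.
With the tool pointing down it reaches from about 0.275 to 0.85 m from the base axis. Payload 5.2 kg.
Tool frame: the origin (TCP) lies midway between the tips of the shut fingers; the grasp point (between the pads) lies 19 mm behind it; z points along the fingers, y is the direction in which the jaws open and shut (so a half turn about z gives the same grasp; the last joint's range is limited). The gripper opens to 85 mm and grips with 20 to 120 N. Pads are 22 mm wide; open, the fingers measure 114 mm over their backs; the gripper's body (76 mm by 85 mm) begins 54 mm behind the grasp point. The pads swing forward as they close: fully open they stand 13 mm farther back than shut.
Start: joints at [-1.481, 0.259, 1.535, -0, 1.348, -0.203], TCP at [0.159, -0.527, 0.231] pointing down, gripper open.
Joint ranges: [-3.14, 3.14], [-0.91, 2.08], [0.19, 2.58], [-1.22, 4.36], [0.22, 2.71], [-3.12, 3.12]. Speed limits (rad/s): [2.57, 2.57, 3.14, 3.14, 3.14, 3.14].

INTERFACE

Orientations are given as a rotation vector (axis times angle).
In Python, from cell import r, snapshot, camera_info gives the robot as it stands.
- The arm moves only by the tool drive_tool, never from a script. Its argument "targets" is one flat list of numbers, 5 for each row, row after row: the shift along the tool's x, y, z in mm, then the turn about the tool's z in degrees, then the opening, from 0 (shut) to 1 (fully open). In form: [x, y, z, spin, gripper, x, y, z, spin, gripper, ...]. A call has 1 to 5 rows; each row shifts and turns the pose as measured when the row begins, along the tool's axes as they then stand; what a row does not reach is not made up. A row lasts 1/12 s, in which the tool goes at most 41.7 mm and 7.16 degrees, less where a joint would pass 70% of its speed; a pose out of reach is approached as far as the arm can. A call is refused whole if a number of a shift passes 41.7 or a number of a turn 7.16, either way. A call with a gripper value outside its range is refused whole. The fingers move at their own pace and stop on an object; "grip_force" is the grip in N (left out, the last holds). Time passes only in rows, so rows that do not move let the fingers close. It gives the time, the measured TCP pose, the force and the opening at its end, in the units of the state.
- r.observe(): the state, without advancing time (a new reading comes with each control period).
- snapshot(name): name is "scene" or "top"; returns (picture, depth): 420x560x3 uint8, red, green, blue; 420x560 float32, m along the optical axis (not along the pixel's ray), 0 where there is no reading.
- camera_info(name): a dict with "K" (3x3 intrinsics, pixels), "k1" (the pictures are not rectified: a ray, as slopes to the right and down, at radius r is drawn at 1 + k1 r^2 times it, then the intrinsics apply), "pose" (4x4, takes a point from camera to world coordinates). Camera axes: x right, y up, looking along -z (the intrinsics and any distortion apply to the point x, -y, -z); pixel columns grow to the right and rows downward; lengths in m; the calibration is good to about 2 mm. A picture is of the moment at which its call begins. camera_info takes no time and is no camera call.
- r.job_done(): hands the job in, once; it reports no verdict.
The state is a dict: "t": time; "joint_positions": joint angles; "qd": joint speeds; "effort": joint torques, N m; "tool_pos": TCP position; "orientation": TCP orientation; "ft_force": force on the tool from outside, world axes, zero at the start; "wrist_torque": the same for the moment, N m; "width": finger opening in m.
Only numpy, scipy, OpenCV 4.12 (cv2) and the standard library are available. Lean on these libraries where they do the work, as an engineer would, in place of code of your own. Each camera call takes 0.05 s, during which the arm holds its last target.

TASK

Put the two blue spray cans upright into the yellow divided crate, each in an empty cell of its own. Set them down on the crate's floor rather than dropping them in, and leave the green oil tin standing in its cell.

Things in the scene. Friction and masses are not known exactly. Their poses are not given: they have to be found in the camera images.
- blue_can_a: Blue spray can with a white cap, standing upright and closed, about 0.2 kg. Round: 52 mm in diameter with straight sides up to 95 mm, then a short shoulder and a 42 mm wide cap; 125 mm tall in all. A red can and a black can of the same shape stand nearby and are not wanted. Origin: centre of its underside; z up along the can.
- blue_can_b: The other blue can, identical. Blue spray can with a white cap, standing upright and closed, about 0.2 kg. Round: 52 mm in diameter with straight sides up to 95 mm, then a short shoulder and a 42 mm wide cap; 125 mm tall in all. A red can and a black can of the same shape stand nearby and are not wanted. Origin: centre of its underside; z up along the can.
- crate: Yellow square open crate, fixed to the bench, 182 x 182 mm outside and 55 mm high; outer walls, floor and the two crossing dividers are 6 mm thick and the dividers are as high as the walls. Its four square cells are 82 mm wide inside, with centres at x = +-44 mm, y = +-44 mm in its frame. Origin: centre of its underside; z up, x and y along its walls. It may be turned any way on the bench.
- oil_tin: Green oil tin, 58 mm in diameter, 92 mm tall with its steel cap, standing loose in the crate's cell at (x = +44, y = +44 mm in the crate's frame); the other three cells are empty. Origin: centre of its underside; z up.
Mind the look-alikes: they are no part of the job. Leave any orange look-alike of the oil_tin alone.

How it is judged:
At the end, for the whole second after the job is handed in: Each blue can stands at rest on the crate's floor (underside at most 16 mm above the crate's), upright within 0.17 rad, within 20 mm in crate x and y of the centre of its own cell, one of the three that were empty. The oil tin stands likewise in its own cell (z of blue_can_a in the frame of crate between -0.004 and 0.016 m and angle between each of blue_can_a, blue_can_b, oil_tin's own z axis and vertical below 0.17 rad and linear speed of each of blue_can_a, blue_can_b, oil_tin below 0.03 m/s and z of blue_can_b in the frame of crate between -0.004 and 0.016 m and z of oil_tin in the frame of crate between -0.004 and 0.016 m and x of oil_tin in the frame of crate between 0.024 and 0.064 m and y of oil_tin in the frame of crate between 0.024 and 0.064 m and (((x of blue_can_a in the frame of crate between 0.024 and 0.064 m and y of blue_can_a in the frame of crate between -0.064 and -0.024 m) and (x of blue_can_b in the frame of crate between -0.064 and -0.024 m and y of blue_can_b in the frame of crate between 0.024 and 0.064 m)) or ((x of blue_can_a in the frame of crate between 0.024 and 0.064 m and y of blue_can_a in the frame of crate between -0.064 and -0.024 m) and (x of blue_can_b in the frame of crate between -0.064 and -0.024 m and y of blue_can_b in the frame of crate between -0.064 and -0.024 m)) or ((x of blue_can_a in the frame of crate between -0.064 and -0.024 m and y of blue_can_a in the frame of crate between 0.024 and 0.064 m) and (x of blue_can_b in the frame of crate between 0.024 and 0.064 m and y of blue_can_b in the frame of crate between -0.064 and -0.024 m)) or ((x of blue_can_a in the frame of crate between -0.064 and -0.024 m and y of blue_can_a in the frame of crate between 0.024 and 0.064 m) and (x of blue_can_b in the frame of crate between -0.064 and -0.024 m and y of blue_can_b in the frame of crate between -0.064 and -0.024 m)) or ((x of blue_can_a in the frame of crate between -0.064 and -0.024 m and y of blue_can_a in the frame of crate between -0.064 and -0.024 m) and (x of blue_can_b in the frame of crate between 0.024 and 0.064 m and y of blue_can_b in the frame of crate between -0.064 and -0.024 m)) or ((x of blue_can_a in the frame of crate between -0.064 and -0.024 m and y of blue_can_a in the frame of crate between -0.064 and -0.024 m) and (x of blue_can_b in the frame of crate between -0.064 and -0.024 m and y of blue_can_b in the frame of crate between 0.024 and 0.064 m)))); the robot touches nothing.
It fails at once if a blue can is dropped into the crate (faster than 0.7 m/s while its underside is below 30 mm over the crate's underside, as after a fall of about 25 mm or more) ((x of blue_can_a in the frame of crate between -0.09 and 0.09 m and y of blue_can_a in the frame of crate between -0.09 and 0.09 m and z of blue_can_a in the frame of crate below 0.03 m and linear speed of blue_can_a above 0.7 m/s) or (x of blue_can_b in the frame of crate between -0.09 and 0.09 m and y of blue_can_b in the frame of crate between -0.09 and 0.09 m and z of blue_can_b in the frame of crate below 0.03 m and linear speed of blue_can_b above 0.7 m/s)).
It also fails if it takes over 54 s, if anything falls off the work surface, if the arm or the gripper's body presses on something with over 40 N, if the wrist force passes 120 N, or if a joint passes its speed limit or range.

## Working session

There is one attempt and no reset: what is moved stays moved. The work goes in short steps, Python scripts to look and compute and a tool call to move; the robot and the scene stay as the last step left them, time stands still between calls to the robot, and variables do not carry over. Pictures are saved under pics/ and viewed, and the job is handed in when it is done.

Besides the shell and the picture viewer there is one more tool, called after ">>>" as a command line: name --argument value ..., lists and objects as JSON in quotes. drive_tool: Moves the arm, as the interface text tells. Its arguments: {"type":"object","properties":{"targets":{"type":"array"},"grip_force":{"type":"number"}},"required":["targets"]}

```bash
mkdir -p pics; ls; python3 - <<'E'
from cell import r,snapshot,camera_info
import cv2,numpy as np
print(r.observe())
for n in("scene","top"):
    p,d=snapshot(n); cv2.imwrite(f"pics/{n}0.png",p[:,:,::-1]); np.savez(f"pics/{n}0.npz",p=p,d=d)
    print(camera_info(n))
E
```

```text
pics
{'t': 0.0, 'joint_positions': array([-1.48080639e+00,  2.59345412e-01,  1.53606290e+00, -2.38047398e-05,
        1.34803539e+00, -2.02782140e-01]), 'qd': array([-0.00131366,  0.00194487,  0.00217949,  0.00107426, -0.00076557,
        0.00068794]), 'effort': array([-5.14855292e-04, -4.46033335e+01, -2.90574431e+01, -3.49005777e-04,
        1.15453242e-02,  2.34666771e-05]), 'tool_pos': array([ 0.15870924, -0.52604916,  0.23048151]), 'orientation': array([-3.10616148e+00, -4.57983034e-01, -1.27413944e-04]), 'ft_force': array([-0.20918005, -0.28878702,  0.64369581]), 'wrist_torque': array([0.01278279, 0.01973435, 0.03824494]), 'width': 0.08524111710859093}
{'K': array([[426.8323325 ,   0.        , 286.6544435 ],
       [  0.        , 426.8323325 , 216.38849555],
       [  0.        ,   0.        ,   1.        ]]), 'k1': -0.09737273996999346, 'pose': array([[ 0.66570175, -0.57486123,  0.47578959,  0.86194888],
       [ 0.74620315,  0.50881376, -0.42928942, -0.342152  ],
       [ 0.00469355,  0.64081441,  0.76768148,  0.6805865 ],
       [ 0.        ,  0.        ,  0.        ,  1.        ]])}
{'K': array([[430.43134967,   0.        , 287.51555382],
       [  0.        , 430.43134967, 208.09779963],
       [  0.        ,   0.        ,   1.        ]]), 'k1': -0.08453750803255049, 'pose': array([[-1.16888584e-02,  9.93840181e-01, -1.10204655e-01,
         3.91140799e-01],
       [-9.99914600e-01, -1.22616812e-02, -4.52150929e-03,
        -6.55964070e-04],
       [-5.84495196e-03,  1.10142393e-01,  9.93898632e-01,
         1.06867394e+00],
       [ 0.00000000e+00,  0.00000000e+00,  0.00000000e+00,
         1.00000000e+00]])}
```

View pics/scene0.png

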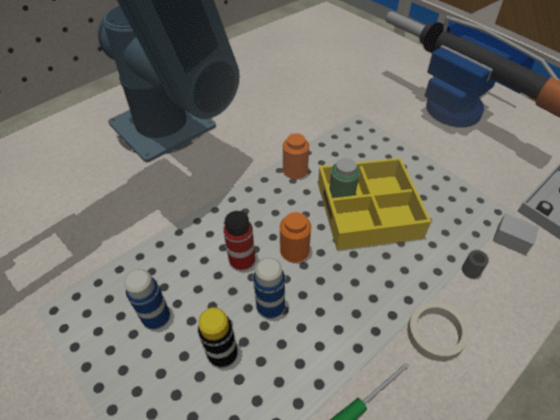

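View pics/top0.png

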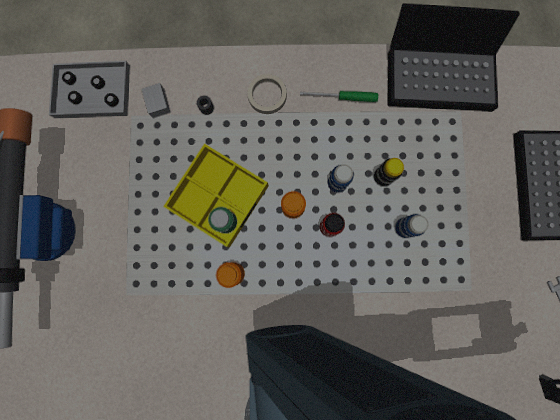

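The scene shows blue cans at top-view pixels (341,177) and (412,225). The red can is at (332,223), the black one at (393,168), and the orange tins at (293,204) and (229,273). The crate's corners are near (206,146), (268,183), (228,246) and (166,206), and the green tin is at (221,218).

```bash
cat > h.py <<'E'
import numpy as np,cv2
from cell import r,snapshot,camera_info
def slopes(n):
    c=camera_info(n);K=c["K"];D=np.array([c["k1"],0,0,0,0.])
    u,v=np.meshgrid(np.arange(560.),np.arange(420.))
    q=cv2.undistortPoints(np.stack([u.ravel(),v.ravel()],1).reshape(-1,1,2),K,D).reshape(420,560,2)
    return q,c["pose"]
def cloud(n,d):
    q,P=slopes(n)
    pc=np.stack([q[...,0]*d,-q[...,1]*d,-d],-1)
    w=pc@P[:3,:3].T+P[:3,3]; w[d<=0]=np.nan
    return w
def rayplane(n,uv,z):
    c=camera_info(n);q=cv2.undistortPoints(np.float64(uv).reshape(-1,1,2),c["K"],np.array([c["k1"],0,0,0,0.])).reshape(-1,2)
    R=np.c_[q[:,0],-q[:,1],-np.ones(len(q))]@c["pose"][:3,:3].T;o=c["pose"][:3,3]
    return o+R*((z-o[2])/R[:,2])[:,None]
def project(n,X):
    c=camera_info(n);P=np.linalg.inv(c["pose"]);X=np.atleast_2d(X)@P[:3,:3].T+P[:3,3]
    return cv2.projectPoints((X*[1,-1,-1]).reshape(-1,1,3),np.zeros(3),np.zeros(3),c["K"],np.array([c["k1"],0,0,0,0.]))[0].reshape(-1,2)
E
python3 - <<'E'
from h import *
for n in("top","scene"):
    f=np.load(f"pics/{n}0.npz");p,d=f["p"],f["d"];w=cloud(n,d);hsv=cv2.cvtColor(p,cv2.COLOR_RGB2HSV)
    H,S,V=[hsv[...,i].astype(int) for i in range(3)]
    print(n,"table z",np.nanmedian(w[...,2]))
    # cap tops
    m=((w[...,2]>.117)&(w[...,2]<.135)&(w[...,1]>-.45)&(w[...,1]<.35)&(w[...,0]>.25)&(w[...,0]<.7)).astype(np.uint8)
    k,l,st,ce=cv2.connectedComponentsWithStats(m)
    for i in range(1,k):
        if st[i,4]<40 or st[i,4]>2000: continue
        q=l==i; cs,_=cv2.findContours(q.astype(np.uint8),0,1); 
        W=rayplane(n,np.vstack(cs).reshape(-1,2),.125)[:,:2]
        cc,rr=cv2.minEnclosingCircle(W.astype(np.float32))
        print("cap",ce[i].round(),st[i,4],"rgb",np.median(p[q],0),"z",np.median(w[q][:,2]).round(4),"xy",np.round(cc,4),round(rr,4),w[q][:,:2].mean(0).round(4))
    y=((H>22)&(H<34)&(S>150)&(V>60)&(w[...,2]>.047)&(w[...,2]<.063)&(w[...,1]>0)).astype(np.uint8)
    W=w[y>0]
    (c,s,a)=cv2.minAreaRect((W[:,:2]*1000).astype(np.float32)); print("crate",c,s,a,len(W))
    g=((w[...,2]>.08)&(w[...,2]<.105)&(np.hypot(w[...,0]-c[0]/1e3,w[...,1]-c[1]/1e3)<.1))
    print("tin",w[g].mean(0),g.sum())
E
```

```text
top table z -0.0008001151988942246
cap [394. 166.] 265 rgb [128. 127.  14.] z 0.1228 xy [ 0.5868 -0.2362] 0.0212 [ 0.5872 -0.237 ]
cap [343. 173.] 265 rgb [128. 131. 128.] z 0.1228 xy [ 0.5724 -0.1211] 0.0208 [ 0.5725 -0.1218]
cap [334. 223.] 274 rgb [25.  23.5 26. ] z 0.1229 xy [ 0.4616 -0.0986] 0.0208 [ 0.4618 -0.0992]
cap [419. 224.] 262 rgb [128. 131. 127.] z 0.1229 xy [ 0.4568 -0.2855] 0.0216 [ 0.4574 -0.2865]
crate (539.576416015625, 177.29312133789062) (182.4952392578125, 181.115966796875) 57.53376770019531 851
tin [0.47604984 0.15805622 0.09045739] 455
scene table z 0.0018487911418085812
cap [236. 220.] 407 rgb [36. 34. 34.] z 0.1252 xy [ 0.4677 -0.1015] 0.0227 [ 0.4675 -0.1009]
cap [268. 270.] 515 rgb [162. 161. 151.] z 0.1252 xy [ 0.5781 -0.1234] 0.022 [ 0.5777 -0.1236]
cap [137. 281.] 545 rgb [160. 159. 149.] z 0.1252 xy [ 0.4621 -0.2875] 0.0231 [ 0.4623 -0.2867]
cap [213. 321.] 660 rgb [170. 156.  41.] z 0.1252 xy [ 0.5917 -0.2384] 0.022 [ 0.5917 -0.2384]
crate (542.6495361328125, 177.7339324951172) (183.43995666503906, 183.1558074951172) 57.396148681640625 1595
tin [0.48449703 0.15392377 0.09218644] 535
```

```bash
cat >> h.py <<'E'
from scipy.spatial.transform import Rotation as Ro
PT=dict(A=(.575,-.1223),B=(.4597,-.287),D3=(.6017,.191),D2=(.5545,.1168),D1=(.5275,.238))
def to(x,y,z):
    s=r.observe();R=Ro.from_rotvec(s["orientation"]).as_matrix()
    print("t",s["t"],"pos",s["tool_pos"].round(4),"w",s["width"].round(4),"F",s["ft_force"].round(1),"j6",s["joint_positions"][5].round(2),"zax",R[:,2].round(4))
    print("tool delta mm",((np.array([x,y,z])-s["tool_pos"])@R*1000).round(1))
E
python3 -c "
from h import *
to(*PT['B'],.23)"
```

```text
Traceback (most recent call last):
  File "h.py", line 24, in to
    print("t",s["t"],"pos",s["tool_pos"].round(4),"w",s["width"].round(4),"F",s["ft_force"].round(1),"j6",s["joint_positions"][5].round(2),"zax",R[:,2].round(4))
                                                      ^^^^^^^^^^^^^^^^
AttributeError: 'float' object has no attribute 'round'
```

```bash
sed -i 's/s\["width"\].round(4)/round(s["width"],4)/' h.py; python3 -c "
from h import *
to(*PT['B'],.23)"
```

```text
t 0.1 pos [ 0.1588 -0.5261  0.2306] w 0.0852 F [0.9 0.3 0.3] j6 -0.2 zax [-1.0e-04  1.6e-03 -1.0e+00]
tool delta mm [ 357.2 -142.1    0.9]
```

>>> drive_tool --targets '[35,-14,0,0,1,35,-14,0,0,1,35,-14,0,0,1,35,-14,0,0,1,35,-14,0,0,1]' --grip_force 40

```text
t: 0.52
tool_pos: [0.3044, -0.4097, 0.2273]
orientation: [-3.107, -0.436, 0.005]
ft_force: [-0.4, -1.7, -0.1]
width: 0.0855
```

>>> drive_tool --targets '[35,-14,0,0,1,35,-14,0,0,1,35,-14,0,0,1,35,-14,0,0,1,20,-8,0,0,1]'

```text
t: 0.93
tool_pos: [0.4469, -0.2949, 0.2255]
orientation: [-3.103, -0.436, 0.006]
ft_force: [1.0, -0.3, -0.6]
width: 0.0854
```

```bash
python3 -c "
from h import *
to(*PT['B'],.15)"
```

```text
t 0.9333 pos [ 0.4469 -0.2949  0.2255] w 0.0854 F [ 1.  -0.3 -0.6] j6 0.5 zax [-0.005   0.0075 -1.    ]
tool delta mm [14.7 -3.4 75.5]
```

>>> drive_tool --targets '[8,-2,25,0,1,7,-2,25,0,1,0,0,20,0,1,0,0,0,0,1]'

```text
t: 1.27
tool_pos: [0.466, -0.2804, 0.1537]
orientation: [-3.102, -0.452, 0.001]
ft_force: [-0.6, 0.9, -0.2]
width: 0.0854
```

```bash
python3 - <<'E'
from h import *
to(*PT['B'],.06)
p,d=snapshot("scene");cv2.imwrite("pics/s1.png",p[:,:,::-1])
E
```

```text
t 1.2667 pos [ 0.466  -0.2804  0.1537] w 0.0854 F [-0.6  0.9 -0.2] j6 0.53 zax [-0.0017  0.0068 -1.    ]
tool delta mm [-8.   5.2 93.7]
```

View pics/s1.png

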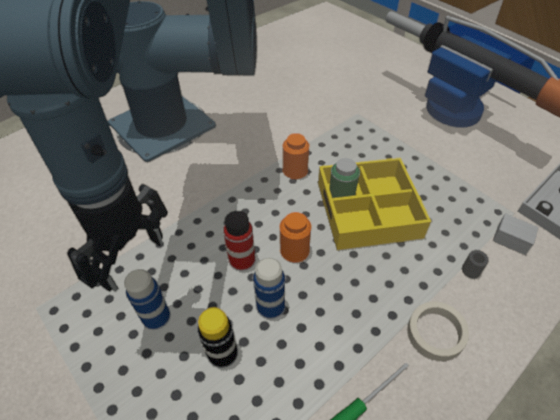

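```bash
python3 - <<'E'
from h import *
print(project("scene",[[.466,-.2804,.1537],[.46,-.287,.16],[.46,-.287,.125]]))
E
```

```text
[[137.16118913 269.80423538]
 [130.07363735 267.33929275]
 [136.47960206 279.92605011]]
```

>>> drive_tool --targets '[-8,5,10,0,1,0,0,0,0,1]'

```text
t: 1.48
tool_pos: [0.4603, -0.2891, 0.1461]
orientation: [-3.105, -0.453, -0.002]
ft_force: [0.1, 0.0, 0.1]
width: 0.0857
```

```bash
python3 - <<'E'
from h import *
to(*PT['B'],.06)
p,d=snapshot("scene");cv2.imwrite("pics/s2.png",cv2.resize(p[180:360,40:240,::-1],None,fx=3,fy=3))
p,d=snapshot("top");cv2.imwrite("pics/t2.png",p[:,:,::-1])
E
```

```text
t 1.4833 pos [ 0.4603 -0.2891  0.1461] w 0.0857 F [0.1 0.  0.1] j6 0.51 zax [ 6.0e-04  4.3e-03 -1.0e+00]
tool delta mm [-0.2 -1.8 86.2]
```

View pics/s2.png

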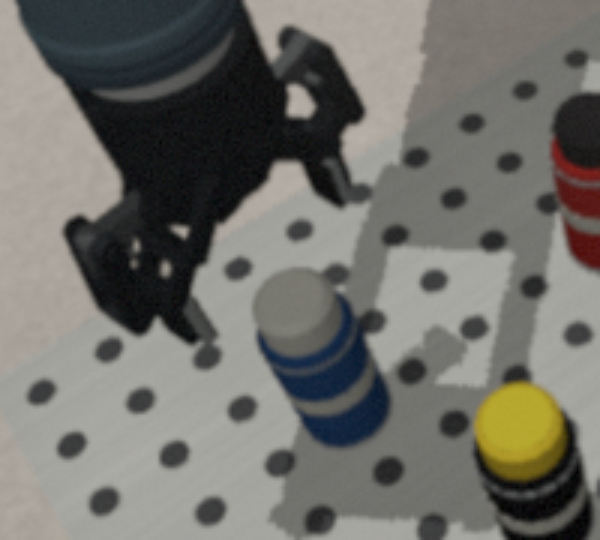

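View pics/t2.png

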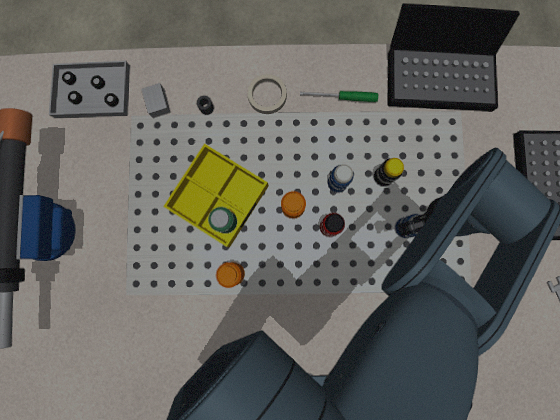

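Scene crop: the fingertips, at full-picture pixels (111,293) and (156,248), straddle the line above the can's cap at about (137,280). That matches the projection, so I descend.

>>> drive_tool --targets '[0,-2,25,0,1,0,0,25,0,1,0,0,20,0,1,0,0,12,0,1,0,0,0,0,1]'

```text
t: 2.0
tool_pos: [0.4651, -0.2945, 0.0715]
orientation: [3.098, 0.442, 0.024]
ft_force: [-0.2, 0.0, 0.8]
width: 0.0854
```

```bash
python3 -c "
from h import *
to(*PT['B'],.06)"
```

```text
t 2.0 pos [ 0.4651 -0.2945  0.0715] w 0.0854 F [-0.2  0.   0.8] j6 0.51 zax [ 0.0166 -0.0094 -0.9998]
tool delta mm [-3.2 -8.8 11.3]
```

>>> drive_tool --targets '[-2,-6,6,0,1,-1,-3,5,0,1,0,0,0,0,1]'

```text
t: 2.25
tool_pos: [0.4604, -0.2883, 0.0624]
orientation: [3.095, 0.438, 0.028]
ft_force: [-0.3, 1.1, -0.1]
width: 0.0851
```

```bash
python3 -c "
from h import *
to(*PT['B'],.06)"
```

```text
t 2.25 pos [ 0.4604 -0.2883  0.0624] w 0.0851 F [-0.3  1.1 -0.1] j6 0.52 zax [ 0.0199 -0.0125 -0.9997]
tool delta mm [-0.3 -1.5  2.3]
```

>>> drive_tool --targets '[0,0,0,0,0.4,0,0,0,0,0.4,0,0,0,0,0.4,0,0,0,0,0.4,0,0,0,0,0.4]' --grip_force 45

```text
t: 2.67
tool_pos: [0.4613, -0.2888, 0.0653]
orientation: [3.092, 0.438, 0.032]
ft_force: [0.2, -0.5, -2.3]
width: 0.051
```

>>> drive_tool --targets '[0,0,0,0,0.3,0,0,0,0,0.3,0,0,0,0,0.3,0,0,0,0,0.3]'

```text
t: 3.0
tool_pos: [0.4613, -0.2888, 0.0649]
orientation: [3.092, 0.438, 0.032]
ft_force: [-0.1, 0.2, 0.7]
width: 0.051
```

>>> drive_tool --targets '[0,0,-20,0,0.3,0,0,-30,0,0.3,0,0,-40,0,0.3,0,0,-40,0,0.3,0,0,-35,0,0.3]'

```text
t: 3.42
tool_pos: [0.4525, -0.2819, 0.2246]
orientation: [-3.109, -0.44, -0.008]
ft_force: [0.7, -1.1, -2.2]
width: 0.0507
```

```bash
python3 - <<'E'
from h import *
to(*PT['D3'],.24)
p,d=snapshot("scene");cv2.imwrite("pics/s3.png",p[:,:,::-1])
E
```

```text
t 3.4167 pos [ 0.4525 -0.2819  0.2246] w 0.0507 F [ 0.7 -1.1 -2.2] j6 0.52 zax [ 0.0045  0.0023 -1.    ]
tool delta mm [ 274.7 -413.   -13.7]
```

View pics/s3.png

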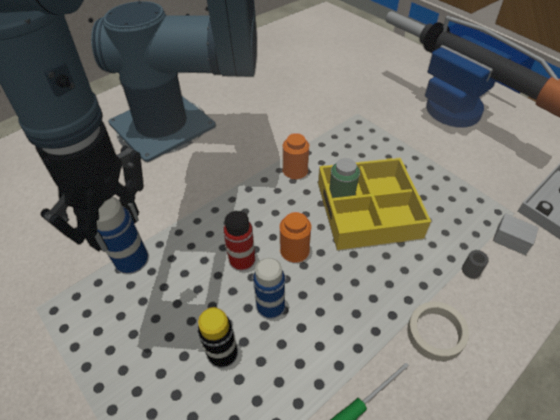

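The can is held upright in the jaws at about (122,240). Traversing to the far cell.

>>> drive_tool --targets '[14,-20,-5,0,0.3,20,-30,-5,0,0.3,20,-30,-2,0,0.3,20,-30,0,0,0.3,20,-30,0,0,0.3]'

```text
t: 3.88
tool_pos: [0.5094, -0.1288, 0.249]
orientation: [3.092, 0.418, 0.032]
ft_force: [0.2, 0.1, -2.8]
width: 0.0506
```

>>> drive_tool --targets '[20,-30,0,0,0.3,20,-30,0,0,0.3,20,-30,0,0,0.3,20,-30,0,0,0.3,20,-30,0,0,0.3]'

```text
t: 4.3
tool_pos: [0.567, 0.0509, 0.2458]
orientation: [3.092, 0.415, 0.033]
ft_force: [1.5, -0.8, -2.1]
width: 0.0512
```

```bash
python3 - <<'E'
from h import *
to(*PT['D3'],.24)
E
```

```text
t 4.3 pos [0.567  0.0509 0.2458] w 0.0512 F [ 1.5 -0.8 -2.1] j6 1.21 zax [ 0.0237 -0.0191 -0.9995]
tool delta mm [  70.3 -126.1    3.9]
```

>>> drive_tool --targets '[16,-30,1,0,0.3,16,-30,1,0,0.3,15,-28,1,0,0.3,8,-15,0,0,0.3,0,0,0,0,0.3]'

```text
t: 4.72
tool_pos: [0.5937, 0.1786, 0.2375]
orientation: [3.093, 0.426, 0.031]
ft_force: [0.1, 0.6, -2.5]
width: 0.0509
```

```bash
python3 - <<'E'
from h import *
to(*PT['D3'],.20)
E
```

```text
t 4.7167 pos [0.5937 0.1786 0.2375] w 0.0509 F [ 0.1  0.6 -2.5] j6 1.42 zax [ 0.0221 -0.0159 -0.9996]
tool delta mm [ 10.4 -10.6  37.4]
```

>>> drive_tool --targets '[6,-6,12,0,0.3,4,-4,12,0,0.3,0,0,12,0,0.3,0,0,0,0,0.3]'

```text
t: 5.05
tool_pos: [0.6015, 0.1911, 0.1959]
orientation: [3.092, 0.428, 0.027]
ft_force: [-0.9, -1.2, -3.4]
width: 0.0506
```

```bash
python3 - <<'E'
from h import *
to(*PT['D3'],.15)
for n in("scene","top"):
    p,d=snapshot(n);cv2.imwrite(f"pics/{n}4.png",p[:,:,::-1]);np.savez(f"pics/{n}4.npz",p=p,d=d)
E
```

```text
t 5.05 pos [0.6015 0.1911 0.1959] w 0.0506 F [-0.9 -1.2 -3.4] j6 1.44 zax [ 0.0199 -0.017  -0.9997]
tool delta mm [-0.5 -0.8 45.9]
```

View pics/scene4.png

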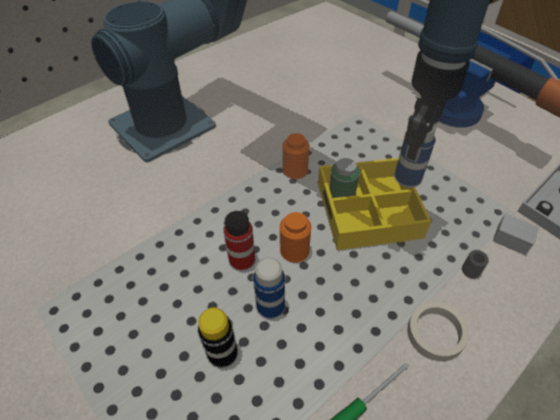

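View pics/top4.png

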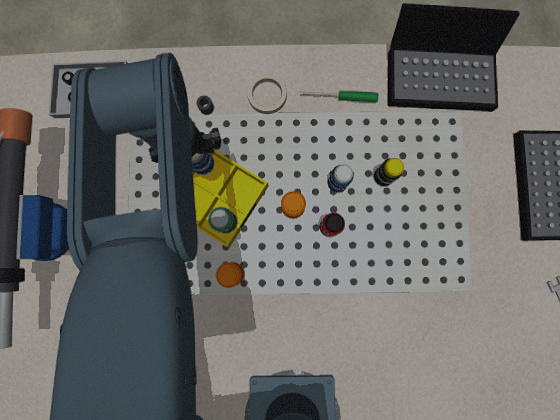

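```bash
python3 - <<'E'
from h import *
for n in("scene","top"):
  for k in("D1","D2","D3"): print(n,k,project(n,[[*PT[k],.006],[*PT[k],.131]]).round(0).tolist())
# blue body points of held can
f=np.load("pics/scene4.npz");p,d=f["p"],f["d"];w=cloud("scene",d);h=cv2.cvtColor(p,cv2.COLOR_RGB2HSV)
m=(h[...,0]>100)&(h[...,0]<130)&(h[...,1]>120)
m[:,:380]=0;m[:120]=0;m[200:]=0;m[:,450:]=0
print(m.sum())
for z in np.arange(.12,.22,.01):
    q=m&(abs(w[...,2]-z)<.005)
    if q.sum()>8:
        W=w[q][:,:2]; A=np.c_[2*W,np.ones(len(W))]; b=(W**2).sum(1)
        # silhouette-free: centre = nearest surface pt +26mm along view dir
        print(round(z,2),q.sum(),W.min(0).round(4),W.max(0).round(4),W.mean(0).round(4))
u=project("scene",[[.6017,.191,.14],[.6017,.191,.16]]);print(u)
ys,xs=np.where(m)
for v in range(ys.min(),ys.max()+1,4):
    x=xs[ys==v]; 
    if len(x):print(v,x.min(),x.max())
E
```

```text
scene D1 [[382.0, 191.0], [393.0, 147.0]]
scene D2 [[353.0, 227.0], [362.0, 184.0]]
scene D3 [[395.0, 222.0], [408.0, 179.0]]
top D1 [[194.0, 202.0], [181.0, 195.0]]
top D2 [[242.0, 191.0], [236.0, 182.0]]
top D3 [[213.0, 172.0], [203.0, 162.0]]
0
[[408.99542879 175.36115053]
 [411.45195589 167.35514946]]Traceback (most recent call last):
  File "<stdin>", line 17, in <module>
    return umr_minimum(a, axis, None, out, keepdims, initial, where)
ValueError: zero-size array to reduction operation minimum which has no identity
```

Predicted underside centre at scene pixel (408,179), with the can visible at about (411,179). Top view is at (203,162) as predicted. Descending into the cell.

>>> drive_tool --targets '[0,0,20,0,0.3,0,0,20,0,0.3,0,0,10,0,0.3,0,0,0,0,0.3]'

```text
t: 5.48
tool_pos: [0.6067, 0.1874, 0.1504]
orientation: [3.093, 0.421, 0.043]
ft_force: [-0.5, 0.2, -1.4]
width: 0.0508
```

```bash
python3 - <<'E'
from h import *
to(*PT['D3'],.071)
E
```

```text
t 5.4833 pos [0.6067 0.1874 0.1504] w 0.0508 F [-0.5  0.2 -1.4] j6 1.44 zax [ 0.0301 -0.0163 -0.9994]
tool delta mm [-5.8 -6.7 79.2]
```

>>> drive_tool --targets '[-3,-3,10,0,0.3,-2,-2,10,0,0.3,-1,-2,8,0,0.3,0,0,0,0,0.3]'

```text
t: 5.82
tool_pos: [0.6009, 0.1915, 0.1225]
orientation: [3.093, 0.417, 0.049]
ft_force: [0.5, -0.2, -2.1]
width: 0.0508
```

```bash
python3 - <<'E'
from h import *
to(*PT['D3'],.071)
E
```

```text
t 5.8167 pos [0.6009 0.1915 0.1225] w 0.0508 F [ 0.5 -0.2 -2.1] j6 1.46 zax [ 0.034  -0.0158 -0.9993]
tool delta mm [-0.8 -0.6 51.5]
```

>>> drive_tool --targets '[0,0,12,0,0.3,-1,-1,12,0,0.3,0,0,12,0,0.3,0,0,0,0,0.3]'

```text
t: 6.15
tool_pos: [0.602, 0.1927, 0.0873]
orientation: [3.093, 0.419, 0.056]
ft_force: [0.2, -0.5, -3.0]
width: 0.0512
```

```bash
python3 - <<'E'
from h import *
to(*PT['D3'],.071)
E
```

```text
t 6.15 pos [0.602  0.1927 0.0873] w 0.0512 F [ 0.2 -0.5 -3. ] j6 1.46 zax [ 0.0382 -0.0152 -0.9992]
tool delta mm [-1.2  1.1 16.3]
```

>>> drive_tool --targets '[0,0,5,0,0.3,0,0,5,0,0.3,0,0,3,0,0.3,0,0,0,0,0.3]'

```text
t: 6.48
tool_pos: [0.6038, 0.193, 0.0754]
orientation: [3.092, 0.42, 0.061]
ft_force: [-1.1, 0.6, -2.2]
width: 0.0512
```

>>> drive_tool --targets '[0,0,2,0,0.3,0,0,0,0,0.3]'

```text
t: 6.65
tool_pos: [0.6044, 0.1931, 0.0739]
orientation: [3.092, 0.42, 0.063]
ft_force: [0.4, 0.5, -2.9]
width: 0.051
```

>>> drive_tool --targets '[0,0,2,0,0.3,0,0,0,0,0.3]'

```text
t: 6.82
tool_pos: [0.6049, 0.1931, 0.0724]
orientation: [3.092, 0.42, 0.065]
ft_force: [0.0, -0.4, -2.2]
width: 0.0509
```

>>> drive_tool --targets '[0,0,2,0,0.3,0,0,0,0,0.3]'

```text
t: 6.98
tool_pos: [0.606, 0.1932, 0.0713]
orientation: [3.092, 0.42, 0.068]
ft_force: [0.5, -0.1, -2.3]
width: 0.0508
```

>>> drive_tool --targets '[-2,-1,2,0,0.3,0,0,0,0,0.3]'

```text
t: 7.15
tool_pos: [0.6066, 0.1935, 0.0716]
orientation: [3.091, 0.42, 0.079]
ft_force: [-0.4, -0.2, -2.9]
width: 0.0506
```

>>> drive_tool --targets '[-1,0,2,0,0.3,0,0,0,0,0.3]'

```text
t: 7.32
tool_pos: [0.6075, 0.1937, 0.0715]
orientation: [3.091, 0.42, 0.087]
ft_force: [-0.4, 0.6, -2.8]
width: 0.0505
```

```bash
python3 - <<'E'
from h import *
to(*PT['D3'],.071)
p,d=snapshot("scene");cv2.imwrite("pics/s5.png",cv2.resize(p[100:280,300:480,::-1],None,fx=3,fy=3))
E
```

```text
t 7.3167 pos [0.6075 0.1937 0.0715] w 0.0505 F [-0.4  0.6 -2.8] j6 1.46 zax [ 0.0577 -0.013  -0.9983]
tool delta mm [-6.4  1.   0.2]
```

View pics/s5.png

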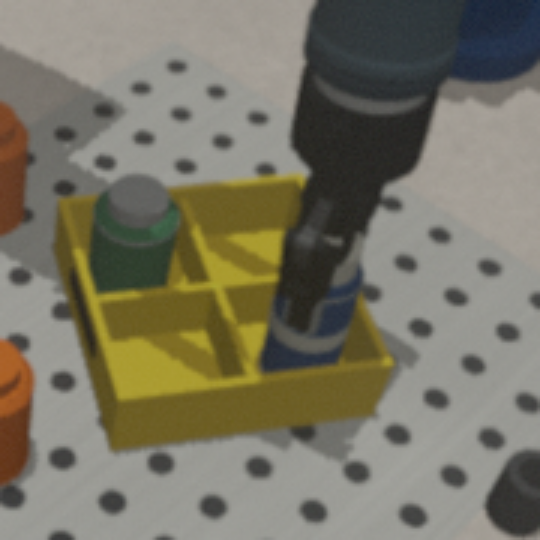

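```bash
python3 - <<'E'
from h import *
s=r.observe()
for k in("t","joint_positions","qd","effort","tool_pos","ft_force","wrist_torque"): print(k,np.round(s[k],4))
E
```

```text
t 7.3667
joint_positions [ 0.1459  0.5229  1.5559 -0.0251  1.008   1.4595]
qd [-0.0007  0.003  -0.0012  0.0016 -0.0015 -0.0014]
effort [-8.91000e-02 -5.54248e+01 -2.47587e+01 -1.64700e-01 -7.89000e-02
  1.60000e-03]
tool_pos [0.6074 0.1937 0.0713]
ft_force [1.6703 0.5618 3.944 ]
wrist_torque [ 0.0716 -0.1703  0.0065]
```

>>> drive_tool --targets '[0,0,0,0,0.3]'

```text
t: 7.45
tool_pos: [0.6075, 0.1937, 0.0714]
orientation: [3.091, 0.42, 0.086]
ft_force: [0.4, 0.3, -0.5]
width: 0.0508
```

```bash
python3 - <<'E'
from h import *
s=r.observe()
for k in("t","joint_positions","qd","effort","tool_pos","ft_force","wrist_torque"): print(k,np.round(s[k],4))
E
```

```text
t 7.45
joint_positions [ 0.1459  0.5228  1.5559 -0.0251  1.0078  1.4596]
qd [-0.0003 -0.0013  0.0055 -0.0007 -0.0028 -0.0009]
effort [ 1.49200e-01 -5.54103e+01 -2.48006e+01 -3.30000e-02 -1.11800e-01
  9.20000e-03]
tool_pos [0.6075 0.1937 0.0714]
ft_force [ 0.4145  0.2719 -0.517 ]
wrist_torque [-0.0473 -0.1126 -0.0143]
```

>>> drive_tool --targets '[-2,0,-6,0,0.3,-6,0,0,0,0.3,0,0,0,0,0.3]'

```text
t: 7.7
tool_pos: [0.5968, 0.1912, 0.0755]
orientation: [3.092, 0.42, 0.078]
ft_force: [-0.9, -0.3, -3.4]
width: 0.0509
```

```bash
python3 - <<'E'
from h import *
to(*PT['D3'],.071)
E
```

```text
t 7.7 pos [0.5968 0.1912 0.0755] w 0.0509 F [-0.9 -0.3 -3.4] j6 1.46 zax [ 0.0526 -0.0136 -0.9985]
tool delta mm [4.4 1.4 4.7]
```

>>> drive_tool --targets '[1,0,3,0,0.3,0,0,2,0,0.3,0,0,0,0,0.3]'

```text
t: 7.95
tool_pos: [0.5982, 0.1916, 0.071]
orientation: [3.092, 0.42, 0.081]
ft_force: [-0.2, -0.6, 1.1]
width: 0.051
```

>>> drive_tool --targets '[0,0,0,0,0.7,0,0,0,0,0.75,0,0,0,0,0.8,0,0,0,0,0.8]'

```text
t: 8.28
tool_pos: [0.5984, 0.1915, 0.0708]
orientation: [3.092, 0.42, 0.081]
ft_force: [-0.3, -0.0, 0.4]
width: 0.0681
```

```bash
python3 - <<'E'
from h import *
to(*PT['D3'],.071)
p,d=snapshot("scene");cv2.imwrite("pics/s6.png",cv2.resize(p[100:280,300:480,::-1],None,fx=3,fy=3))
E
```

```text
t 8.2833 pos [0.5984 0.1915 0.0708] w 0.0681 F [-0.3 -0.   0.4] j6 1.46 zax [ 0.0543 -0.0133 -0.9984]
tool delta mm [3.  1.4 0. ]
```

View pics/s6.png

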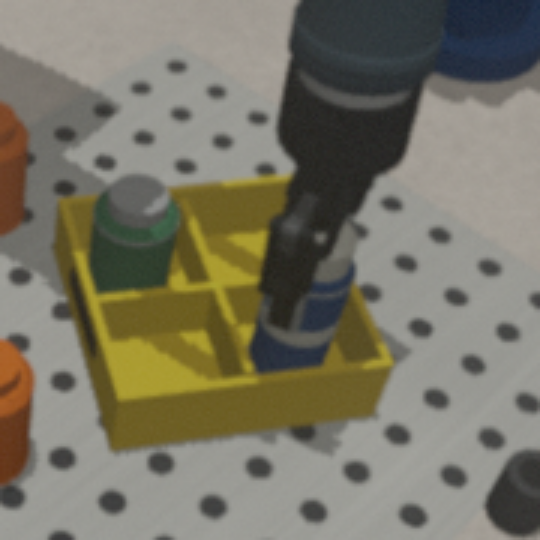

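>>> drive_tool --targets '[0,0,-15,0,0.85,0,0,-25,0,0.85,0,0,-35,0,0.85,0,0,-40,0,1,0,0,-40,0,1]'

```text
t: 8.75
tool_pos: [0.5837, 0.1923, 0.2181]
orientation: [3.092, 0.419, 0.042]
ft_force: [0.9, 0.5, -1.0]
width: 0.0852
```

```bash
python3 - <<'E'
from h import *
to(*PT['A'],.22)
p,d=snapshot("scene");cv2.imwrite("pics/s7.png",p[:,:,::-1]);w=cloud("scene",d)
q=(w[...,2]>.12)&(w[...,2]<.14)&(np.hypot(w[...,0]-.6017,w[...,1]-.191)<.05)
print(w[q].mean(0),q.sum())
E
```

```text
t 8.75 pos [0.5837 0.1923 0.2181] w 0.0852 F [ 0.9  0.5 -1. ] j6 1.46 zax [ 0.0295 -0.017  -0.9994]
tool delta mm [-92.1 300.9   3.2]
[0.60031011 0.18855513 0.13013847] 368
```

View pics/s7.png

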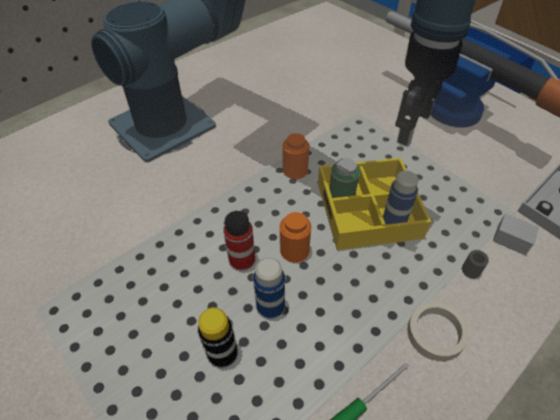

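The first can stands in the far cell (cap at about (405,183)), about 4 mm from its centre. Now the second.

>>> drive_tool --targets '[-10,33,-2,0,1,-10,33,0,0,1,-10,33,0,0,1,-10,33,0,0,1,-10,33,0,0,1]'

```text
t: 9.22
tool_pos: [0.5872, 0.0238, 0.2404]
orientation: [3.09, 0.44, 0.094]
ft_force: [1.4, -0.4, 0.1]
width: 0.0852
```

>>> drive_tool --targets '[-10,33,0,0,1,-10,33,0,0,1,-10,33,0,0,1,-6,20,0,0,1,0,0,0,0,1]'

```text
t: 9.63
tool_pos: [0.5849, -0.1133, 0.2419]
orientation: [3.086, 0.431, 0.097]
ft_force: [-0.5, 0.6, 0.5]
width: 0.0855
```

```bash
python3 - <<'E'
from h import *
to(*PT['A'],.16)
E
```

```text
t 9.6333 pos [ 0.5849 -0.1133  0.2419] w 0.0855 F [-0.5  0.6  0.5] j6 0.91 zax [ 0.065  -0.0147 -0.9978]
tool delta mm [-16.8   3.3  81.2]
```

>>> drive_tool --targets '[-8,2,20,0,1,-8,1,25,0,1,0,0,20,0,1,0,0,10,0,1,0,0,0,0,1]'

```text
t: 10.05
tool_pos: [0.5763, -0.1234, 0.1651]
orientation: [3.085, 0.424, 0.105]
ft_force: [-0.9, -0.6, 0.2]
width: 0.0853
```

```bash
python3 - <<'E'
from h import *
to(*PT['A'],.065)
p,d=snapshot("scene");cv2.imwrite("pics/s8.png",p[:,:,::-1])
print(project("scene",[r.observe()["tool_pos"]]))
E
```

```text
t 10.05 pos [ 0.5763 -0.1234  0.1651] w 0.0853 F [-0.9 -0.6  0.2] j6 0.88 zax [ 0.0704 -0.0159 -0.9974]
tool delta mm [-7.3 -4.8 99.7]
[[266.80534087 253.52740378]]
```

View pics/s8.png

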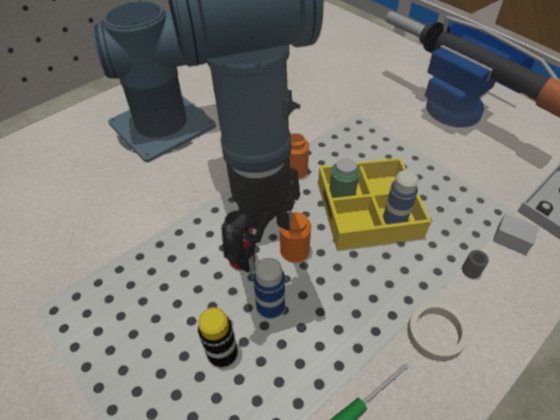

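The fingers at (240,255) and (290,225) straddle the blue cap at (268,270), well clear of the red can and the orange tin.

>>> drive_tool --targets '[-2,-1,20,0,1,-2,-1,20,0,1,-2,-1,20,0,1,-1,-1,15,0,1,0,0,0,0,1]'

```text
t: 10.52
tool_pos: [0.5809, -0.1217, 0.0963]
orientation: [3.077, 0.429, 0.126]
ft_force: [-0.4, -0.8, -1.1]
width: 0.0851
```

```bash
python3 - <<'E'
from h import *
to(*PT['A'],.065)
E
```

```text
t 10.5167 pos [ 0.5809 -0.1217  0.0963] w 0.0851 F [-0.4 -0.8 -1.1] j6 0.88 zax [ 0.0847 -0.0208 -0.9962]
tool delta mm [-8.2 -2.3 30.7]
```

>>> drive_tool --targets '[-4,-1,10,0,1,-4,-1,10,0,1,-3,0,8,0,1,0,0,0,0,1]'

```text
t: 10.85
tool_pos: [0.5761, -0.1231, 0.0716]
orientation: [3.072, 0.433, 0.138]
ft_force: [0.4, 0.5, 0.0]
width: 0.0853
```

```bash
python3 - <<'E'
from h import *
to(*PT['A'],.065)
E
```

```text
t 10.85 pos [ 0.5761 -0.1231  0.0716] w 0.0853 F [0.4 0.5 0. ] j6 0.87 zax [ 0.0926 -0.0235 -0.9954]
tool delta mm [-1.4 -1.4  6.5]
```

>>> drive_tool --targets '[0,-1,6,0,1,0,0,0,0,0.4,0,0,0,0,0.4,0,0,0,0,0.4,0,0,0,0,0.4]'

```text
t: 11.27
tool_pos: [0.5784, -0.1226, 0.0678]
orientation: [3.07, 0.432, 0.143]
ft_force: [-0.0, -0.5, -2.8]
width: 0.0508
```

>>> drive_tool --targets '[0,0,0,0,0.3,0,0,0,0,0.3,0,0,0,0,0.3,0,0,0,0,0.3]'

```text
t: 11.6
tool_pos: [0.5781, -0.1226, 0.0677]
orientation: [3.07, 0.433, 0.142]
ft_force: [-0.2, 0.5, -1.2]
width: 0.0508
```

```bash
python3 - <<'E'
from h import *
to(*PT['A'],.065)
E
```

```text
t 11.6 pos [ 0.5781 -0.1226  0.0677] w 0.0508 F [-0.2  0.5 -1.2] j6 0.87 zax [ 0.096  -0.0247 -0.9951]
tool delta mm [-3.1 -1.3  2.4]
```

>>> drive_tool --targets '[0,0,-20,0,0.3,0,0,-30,0,0.3,0,0,-40,0,0.3,0,0,-40,0,0.3,0,0,-35,0,0.3]'

```text
t: 12.02
tool_pos: [0.5555, -0.1163, 0.2254]
orientation: [3.085, 0.433, 0.108]
ft_force: [1.9, 0.3, -1.7]
width: 0.0508
```

```bash
python3 - <<'E'
from h import *
to(*PT['D2'],.24)
E
```

```text
t 12.0167 pos [ 0.5555 -0.1163  0.2254] w 0.0508 F [ 1.9  0.3 -1.7] j6 0.87 zax [ 0.0719 -0.0148 -0.9973]
tool delta mm [  64.3 -223.8  -18.1]
```

>>> drive_tool --targets '[6,-18,-4,0,0.3,8,-28,-4,0,0.3,8,-28,-4,0,0.3,8,-28,-2,0,0.3,8,-28,-2,0,0.3]'

```text
t: 12.43
tool_pos: [0.5596, 0.0153, 0.2506]
orientation: [3.073, 0.416, 0.134]
ft_force: [1.3, 0.5, -1.8]
width: 0.0506
```

>>> drive_tool --targets '[8,-28,-2,0,0.3,8,-28,0,0,0.3,6,-18,0,0,0.3,0,0,0,0,0.3]'

```text
t: 12.77
tool_pos: [0.5594, 0.1012, 0.2509]
orientation: [3.075, 0.421, 0.134]
ft_force: [-0.9, 0.0, -2.6]
width: 0.0507
```

```bash
python3 - <<'E'
from h import *
to(*PT['D2'],.2)
E
```

```text
t 12.7667 pos [0.5594 0.1012 0.2509] w 0.0507 F [-0.9  0.  -2.6] j6 1.3 zax [ 0.0903 -0.0225 -0.9957]
tool delta mm [ -4.6 -18.6  49.9]
```

>>> drive_tool --targets '[-1,-8,14,0,0.3,-1,-7,14,0,0.3,-1,-4,14,0,0.3,0,0,0,0,0.3]'

```text
t: 13.1
tool_pos: [0.5548, 0.1189, 0.2067]
orientation: [3.073, 0.427, 0.135]
ft_force: [-0.5, -0.5, -2.6]
width: 0.051
```

```bash
python3 - <<'E'
from h import *
to(.5565,.117,.15)
p,d=snapshot("scene");cv2.imwrite("pics/s9.png",p[:,:,::-1])
z=r.observe()["tool_pos"][2]-.0677
print(project("scene",[[*PT["D2"],z],[*PT["D2"],z+.125]]))
E
```

```text
t 13.1 pos [0.5548 0.1189 0.2067] w 0.051 F [-0.5 -0.5 -2.6] j6 1.34 zax [ 0.0912 -0.0235 -0.9956]
tool delta mm [-3.4 -0.4 56.7]
[[362.53688727 180.41877849]
 [373.48171243 124.21349638]]
```

View pics/s9.png

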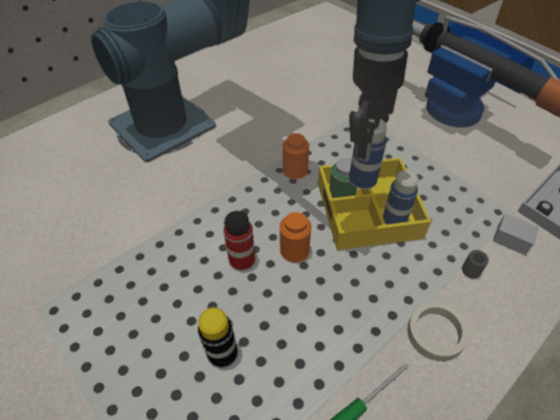

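The held can's underside at about (364,183) agrees with the prediction (362,180), over the near cell. Descending.

>>> drive_tool --targets '[-2,0,20,0,0.3,-2,0,20,0,0.3,-2,0,14,0,0.3,0,0,0,0,0.3]'

```text
t: 13.48
tool_pos: [0.5584, 0.1126, 0.1569]
orientation: [3.07, 0.424, 0.15]
ft_force: [0.1, 0.8, -3.2]
width: 0.0504
```

```bash
python3 - <<'E'
from h import *
to(.5565,.117,.11)
E
```

```text
t 13.4833 pos [0.5584 0.1126 0.1569] w 0.0504 F [ 0.1  0.8 -3.2] j6 1.33 zax [ 0.1007 -0.0252 -0.9946]
tool delta mm [-4.8 -7.2 46.3]
```

>>> drive_tool --targets '[-3,-4,10,0,0.3,-2,-2,10,0,0.3,-1,-1,8,0,0.3,0,0,0,0,0.3]'

```text
t: 13.82
tool_pos: [0.5569, 0.1146, 0.1312]
orientation: [3.068, 0.42, 0.158]
ft_force: [-0.1, 0.4, -2.2]
width: 0.0504
```

```bash
python3 - <<'E'
from h import *
to(.556,.117,.0737)
E
```

```text
t 13.8167 pos [0.5569 0.1146 0.1312] w 0.0504 F [-0.1  0.4 -2.2] j6 1.34 zax [ 0.1066 -0.0263 -0.994 ]
tool delta mm [-5.7 -5.7 57. ]
```

>>> drive_tool --targets '[-2,-2,12,0,0.3,-2,-1,12,0,0.3,-2,-1,12,0,0.3,0,0,0,0,0.3]'

```text
t: 14.15
tool_pos: [0.5575, 0.1152, 0.0975]
orientation: [3.067, 0.419, 0.169]
ft_force: [-0.7, 0.2, -3.0]
width: 0.0506
```

```bash
python3 - <<'E'
from h import *
to(.556,.117,.0737)
E
```

```text
t 14.15 pos [0.5575 0.1152 0.0975] w 0.0506 F [-0.7  0.2 -3. ] j6 1.35 zax [ 0.1138 -0.0267 -0.9932]
tool delta mm [-3.3 -3.5 23.4]
```

>>> drive_tool --targets '[-3,-2,8,0,0.3,-2,-1,8,0,0.3,-1,0,5,0,0.3,0,0,0,0,0.3]'

```text
t: 14.48
tool_pos: [0.5554, 0.1158, 0.077]
orientation: [3.065, 0.419, 0.177]
ft_force: [-1.2, -0.2, -2.7]
width: 0.0505
```

```bash
python3 - <<'E'
from h import *
to(.556,.117,.0737)
E
```

```text
t 14.4833 pos [0.5554 0.1158 0.077 ] w 0.0505 F [-1.2 -0.2 -2.7] j6 1.35 zax [ 0.1185 -0.0268 -0.9926]
tool delta mm [ 0.5 -1.2  3.3]
```

>>> drive_tool --targets '[0,-1,3,0,0.3,0,0,2,0,0.3,0,0,0,0,0.3]'

```text
t: 14.73
tool_pos: [0.5586, 0.117, 0.0744]
orientation: [3.065, 0.418, 0.187]
ft_force: [-0.4, 1.1, -1.6]
width: 0.0507
```

```bash
python3 - <<'E'
from h import *
to(.556,.117,.0737)
E
```

```text
t 14.7333 pos [0.5586 0.117  0.0744] w 0.0507 F [-0.4  1.1 -1.6] j6 1.35 zax [ 0.1248 -0.0262 -0.9918]
tool delta mm [-2.6 -0.8  0.4]
```

It now resists further lowering: contact with the floor. Releasing.

>>> drive_tool --targets '[0,0,0,0,0.7,0,0,0,0,0.75,0,0,0,0,0.8,0,0,0,0,0.8]'

```text
t: 15.07
tool_pos: [0.5607, 0.1172, 0.0763]
orientation: [3.064, 0.419, 0.194]
ft_force: [0.2, 0.2, -0.7]
width: 0.0681
```

>>> drive_tool --targets '[3,0,-15,0,0.85,3,0,-25,0,0.85,4,0,-35,0,0.85,0,0,-40,0,1,0,0,-40,0,1]'

```text
t: 15.48
tool_pos: [0.5444, 0.1232, 0.2255]
orientation: [3.068, 0.418, 0.159]
ft_force: [1.1, -0.2, 0.3]
width: 0.0856
```

>>> drive_tool --targets '[-30,25,-5,0,1,-30,25,-5,0,1,-30,25,-5,0,1,-30,25,0,0,1,-30,25,0,0,1]'

```text
t: 15.9
tool_pos: [0.439, -0.0363, 0.2454]
orientation: [3.058, 0.437, 0.205]
ft_force: [-0.2, -1.1, -0.6]
width: 0.0851
```

>>> drive_tool --targets '[-30,30,0,0,1,-30,30,0,0,1,-30,30,0,0,1,-20,20,0,0,1,0,0,0,0,1]'

```text
t: 16.32
tool_pos: [0.3602, -0.1767, 0.2407]
orientation: [3.05, 0.432, 0.209]
ft_force: [0.4, 0.9, -1.0]
width: 0.0852
```

```bash
python3 - <<'E'
from h import *
s=r.observe();print(s["t"],s["tool_pos"])
C={"top":(.5396,.1773),"scene":(.5426,.1777)};a=np.deg2rad(147.5);ux=np.array([np.cos(a),np.sin(a)]);uy=np.array([-ux[1],ux[0]])
for n in("top","scene"):
    p,d=snapshot(n);cv2.imwrite(f"pics/{n}10.png",p[:,:,::-1]);w=cloud(n,d)
    for nm,lo,hi in(("cans",.122,.145),("tin",.085,.11)):
        m=((w[...,2]>lo)&(w[...,2]<hi)&(np.hypot(w[...,0]-.541,w[...,1]-.1775)<.12)).astype(np.uint8)
        k,l,st,ce=cv2.connectedComponentsWithStats(m)
        for i in range(1,k):
            if st[i,4]<60: continue
            q=w[l==i];e=q.mean(0); P=np.linalg.lstsq(np.c_[q[:,:2]-e[:2],np.ones(len(q))],q[:,2],rcond=None)[0]
            v=e[:2]-C[n];print(n,nm,st[i,4],e.round(4),"crate mm",(1e3*v@ux).round(1),(1e3*v@uy).round(1),"slope",P[:2].round(3))
E
```

```text
16.3167 [ 0.36021896 -0.17670509  0.24072197]
top cans 271 [0.595  0.193  0.1287] crate mm -38.3 -43.0 slope [0.022 0.006]
top cans 278 [0.5552 0.1172 0.1285] crate mm -45.4 42.3 slope [0.013 0.007]
top tin 145 [0.5852 0.1838 0.1009] crate mm -35.0 -30.0 slope [0.105 0.083]
top tin 138 [0.5462 0.1103 0.1011] crate mm -41.5 53.0 slope [0.032 0.044]
top tin 278 [0.4768 0.1592 0.0951] crate mm 43.2 48.9 slope [-0.027  0.02 ]
scene cans 349 [0.5998 0.189  0.1307] crate mm -42.1 -40.3 slope [-0.053  0.127]
scene cans 356 [0.5613 0.1146 0.1305] crate mm -49.6 43.2 slope [-0.07   0.103]
scene tin 423 [0.4831 0.1554 0.0947] crate mm 38.2 50.8 slope [-0.13   0.194]
scene tin 326 [0.6061 0.1785 0.0998] crate mm -53.1 -34.8 slope [-0.125  0.218]
scene tin 342 [0.5677 0.1043 0.0998] crate mm -60.6 48.4 slope [-0.144  0.201]
```

View pics/scene10.png

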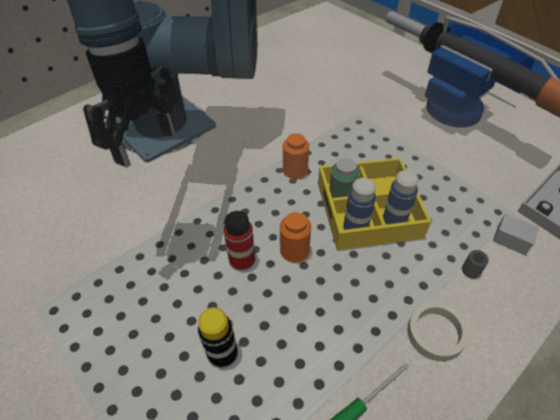

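View pics/top10.png

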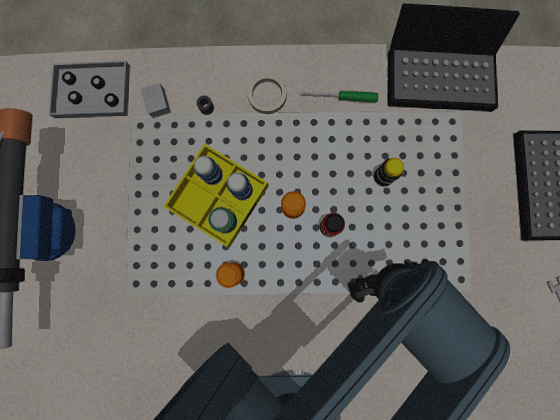

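Both blue cans stand upright in their own cells (caps at scene pixels (363,190) and (405,183)), within about 6 mm of the cell centres. The tin is still standing in its cell and the arm is clear of everything.

```bash
python3 -c "
from cell import r
print(r.job_done())"
```

```text
the job is handed in; nothing more can be done
None
```

I put both blue cans upright into the crate, one at a time, and handed the job in at about 16.4 s. `r.job_done()` gives no verdict, so what follows is from my own final checks.

- **Positions:** blue_can_b is in the (−,−) cell and blue_can_a in the (−,+) cell. Both cameras put them within about 6 mm of their cell centres.
- **Height and tilt:** the can tops measured about 0.129–0.131 m, which is right for cans resting on the crate floor. They look upright in both final views, and the top camera shows slopes of about 0.02 rad. The scene camera's fits to the same tops gave slopes up to 0.13 rad. I put that down to side surfaces caught in its oblique view, because the oil tin showed the same effect.
- **Oil tin:** it was not touched and still stands in its cell, about 5–9 mm from the cell centre.
- **Other objects:** the look-alikes are where they started, and the arm is clear of everything.

Two things did not go cleanly:

- **Tool tilt:** the tool's tilt grew during the moves, to about 0.13 rad. Most of it built up before the second grasp, so I estimate that can was tilted only about 0.03 rad when released.
- **First can:** it was re-centred once inside its cell after pressing the floor pushed it about 6 mm sideways.

The two cameras also disagreed by about 3–6 mm in x. I averaged them to set targets, and checked each camera against its own crate measurement.

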